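# Swing the slide tray over the light panel

### The job

Push the tray of microscope slides near its free corner so that it swings round on its pin until it lies squarely over the white light panel, its long sides parallel to the panel's, ready for viewing. Leave the tray of vials where it is.

Things in the scene. Friction and masses are not known exactly. Their poses are not given: they have to be found in the camera images.
- slide_tray: Open steel tray with six glass slides, 223 x 88 mm, underside 14 mm and rim 40 mm above the bench; turns on a pin near one corner. Origin on the pin axis at bench level, x along the long side to the free end, z up: it spans x -18 to 205, y -20 to 68 mm. It starts 28 to 85 degrees anticlockwise (from above) of the panel's heading, so push its y = 68 mm side, e.g. near x = 170 mm.
- pin (a point): Middle of the top of the upright steel pin on which the slide tray turns, 56 mm above the bench; head 18 mm wide, foot 56 mm wide and 12 mm high. The tray turns level, stiffly (about 1.5 N at its far end moves it) and stays where it is left.
- light_panel: Fixed flat light panel, white top in a grey frame, 190 x 128 mm, 10 mm high; the tray passes 4 mm above it. Origin on the same pin axis at bench level, x along its long side away from the pin: it spans x 35 to 225, y -40 to 88 mm. With the tray squarely over it their axes coincide and 20 mm of panel shows along both long sides and the free end.
- vial_tray_end (a point): Middle of the free end's rim of the other tray, to be left alone: same size, on its own pin, with ten brown vials with black caps (65 mm high above the bench) and no panel. This point is 205 mm along x and 24 mm along y from its pin, 40 mm up; axes as for the slide tray.
Things that resemble listed ones, but are neither listed nor needed, are in the scene too. Leave any pink look-alike of the part that bears slide_tray alone.

How it is judged:
At the end, for the whole second after the job is handed in: The slide tray is at rest with its long sides within 10 degrees of parallel to the light panel's, so that it lies over the panel (angle between the x axis of slide_tray and the x axis of light_panel, either way round below 0.175 rad and angular speed of slide_tray below 0.05 rad/s); the robot touches nothing.
It fails at once if the tray of vials is moved by more than 15 mm at its free end (distance of vial_tray_end from where it was at the start of the episode above 0.015 m).
It also fails if it takes over 35 s, if anything falls off the work surface, if the arm or the gripper's body presses on something with over 40 N, if the wrist force passes 120 N, or if a joint passes its speed limit or range.

### The arm

A 6-joint arm with a two-finger parallel gripper is mounted at the origin on the work surface. World frame = base frame: x ahead of the robot, y to its left, z up, the work surface at z = 0. Lengths are in m, angles in rad, forces in N, time in s.
With the tool pointing down it reaches from about 0.35 to 0.775 m from the base axis. Payload 7.3 kg.
Tool frame: the origin (TCP) lies between the finger pads; the fingertips stand 8 mm ahead of it and the grasp point (between the pads) lies 11 mm behind it (robot.nose_length is the distance from the TCP to the fingertips, in m); z points along the fingers, y is the line along which they close (so a half turn about z gives the same grasp; the last joint's range is limited). The gripper opens to 92 mm and grips with 3 to 60 N. Pads are 19 mm wide; open, the fingers measure 130 mm over their backs; the gripper's body (75 mm by 190 mm) begins 47 mm behind the grasp point.
Start: joints at [-0.146, 0.342, 1.524, -0, 1.275, -0.146], TCP at [0.525, 0, 0.235] pointing down, gripper open.
Joint ranges: [-2.53, 2.53], [-0.77, 2.02], [0.04, 2.7], [-1, 4.14], [0.28, 2.66], [-3.11, 3.11]. Speed limits (rad/s): [2.57, 2.57, 3.14, 3.14, 3.14, 3.14].

### API

Orientations are given as [roll, pitch, yaw] about the fixed x, y, z axes, in that order (R = Rz(yaw) Ry(pitch) Rx(roll)).
In Python, from cell import robot gives the robot as it stands. The module is installed in compiled form; this text tells all that it offers.
- The arm moves only by the shell command python3 -m jog 'ROWS' [FORCE]. ROWS is JSON, a list that holds one entry, the list of rows, each a list of 5 numbers: the gripper's target within -1 to 1 (fully open at 1, half-way at 0, shut at -1), then the shift along the tool's x, y, z in m, then the turn about the tool's z in rad. A call has 1 to 5 rows; each row is the pose to reach, as a shift and turn from the pose commanded when the call began, along the tool's axes at that moment; what a row does not reach only later rows make up. A row lasts 1/12 s, in which the tool goes at most 41.7 mm and 7.16 degrees, less where a joint would pass 70% of its speed; a pose out of reach is approached as far as the arm can. A call with a gripper value outside its range is refused whole. The fingers move at their own pace and stop on an object; FORCE is the grip in N (left out, the last holds). Time passes only in rows, so rows that repeat a pose let the fingers close. It gives the time, the measured TCP pose, the force, the opening and the grip force at its end, in the units of the state.
- robot.observe(): the state, without advancing time (a new reading comes with each control period).
- robot.read_camera(name): name is "scene" or "side" or "wrist"; returns the picture (400x640x3 uint8, red, green, blue); there is no depth.
- robot.camera_model(name): a dict with "camera_matrix" (3x3 intrinsics, pixels), "position" and "attitude" of the camera in the world; the wrist camera has in their place "mount" (4x4, takes a point from camera to tool coordinates, whose origin is the TCP and whose axes are the flange's). Camera axes: x right, y down, z forward; pixel columns grow to the right and rows downward; lengths in m; the calibration is good to about 2 mm. A picture is of the moment at which its call begins: read the wrist's pose just before it. camera_model takes no time and is no camera call.
- robot.hand_in(): hands the job in; it is judged then, once.
The state is a dict: "time": time; "qpos": joint angles; "qvel": joint speeds; "joint_efforts": joint torques, N m; "tool_pos": TCP position; "tool_rot": TCP orientation; "contact_force": force on the tool from outside, world axes, zero at the start; "torque": the same for the moment, N m; "opening": finger opening in m; "grip_force": force on a finger pad.
Only numpy, scipy, OpenCV 4.12 (cv2) and the standard library are available. Lean on these libraries where they do the work, as an engineer would, in place of code of your own. Each camera call takes 0.05 s, during which the arm holds its last target. There are 200 camera calls.

## Working session

There is one attempt and no reset: what is moved stays moved. The work goes in short steps, Python scripts to look and compute and a shell command to move; the robot and the scene stay as the last step left them, time stands still between calls to the robot, and variables do not carry over. Pictures are saved under pics/ and viewed, at most 10 in all, crops included, and the job is handed in when it is done.

```bash
mkdir -p pics
cat > h.py <<'E'
import numpy as np, cv2
from cell import robot
def cam(n):
    m=robot.camera_model(n); return m
def ray(n,uv,z):
    m=robot.camera_model(n);K=np.array(m["camera_matrix"]);p=np.array(m["position"]);A=np.array(m["attitude"])
    if A.shape!=(3,3):
        from scipy.spatial.transform import Rotation as R
        A=R.from_euler('xyz',A).as_matrix()
    d=A@np.linalg.inv(K)@np.array([uv[0],uv[1],1.]); return p+d*(z-p[2])/d[2]
E
python3 - <<'E'
from h import *
for n in("scene","side"):
    cv2.imwrite(f"pics/{n}0.png",robot.read_camera(n)[:,:,::-1]); print(robot.camera_model(n))
print(robot.observe())
E
```

```text
{'camera_matrix': array([[375.08775627,   0.        , 321.33236339],
       [  0.        , 375.08775627, 198.86089339],
       [  0.        ,   0.        ,   1.        ]]), 'position': array([0.90870253, 0.27524079, 0.69741951]), 'attitude': array([-2.50401364e+00, -1.38319047e-03,  2.17150060e+00])}
{'camera_matrix': array([[406.62885546,   0.        , 318.89911498],
       [  0.        , 406.62885546, 204.40521075],
       [  0.        ,   0.        ,   1.        ]]), 'position': array([ 0.44151426, -0.65590951,  0.46913193]), 'attitude': array([-2.09404468, -0.00216692, -0.07359943])}
{'time': 0.1, 'qpos': array([-1.45999492e-01,  3.42597165e-01,  1.52487518e+00, -9.47752980e-06,
        1.27538074e+00, -1.46007489e-01]), 'qvel': array([-1.06007330e-03, -1.15008936e-03, -1.41458896e-03, -4.43581744e-06,
        1.13508913e-03,  2.61831690e-03]), 'joint_efforts': array([ 1.49919495e-03, -4.32001984e+01, -2.44694173e+01,  7.19219679e-02,
        5.25739230e-02, -9.79429342e-05]), 'tool_pos': array([5.24673693e-01, 6.76657156e-05, 2.34159615e-01]), 'tool_rot': array([-3.14034431e+00, -1.74412684e-04,  1.57080698e+00]), 'contact_force': array([-0.13890088, -0.99717264,  0.3783152 ]), 'torque': array([ 0.00531388, -0.02743213,  0.03079667]), 'grip_force': 0.0, 'opening': 0.09163522373829334}
```

View pics/scene0.png

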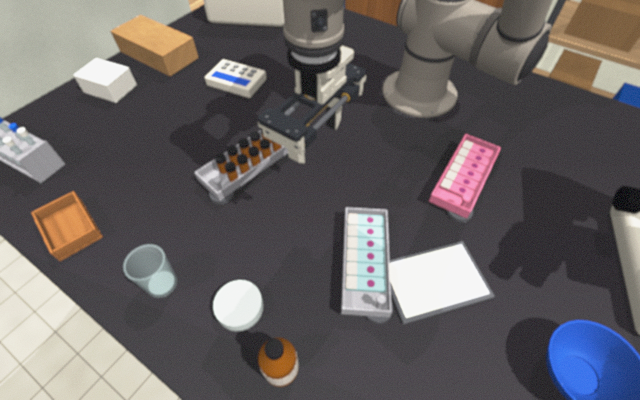

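View pics/side0.png

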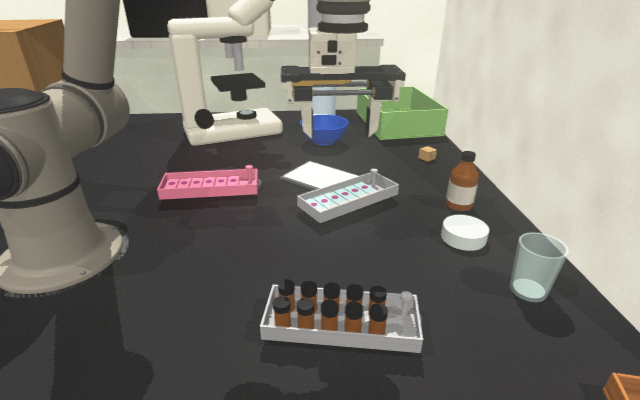

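The scene view shows the slide tray with rim corners near (345,208), (388,209), (390,313) and (342,311), and its pin near (378,298). The panel's visible corners are near (462,244), (492,294) and (405,319). The vial tray is near (240,165) and the pink look-alike near (467,175), and both are well away from the slide tray.

Run:
```python
from h import *
im=cv2.imread("pics/scene0.png")
c=cv2.resize(im[190:340,320:510],None,fx=4,fy=4,interpolation=cv2.INTER_CUBIC);cv2.imwrite("pics/c.png",c)
P=lambda u,v,z:print((u,v),z,ray("scene",(u,v),z).round(3))
for q in [(345,208),(388,209),(390,313),(342,311)]:P(*q,.04)
P(378,297,.056)
for q in [(462,244),(492,294),(405,319),(390,265)]:P(*q,.01)
```

```text
(345, 208) 0.04 [0.498 0.056 0.04 ]
(388, 209) 0.04 [0.448 0.134 0.04 ]
(390, 313) 0.04 [0.646 0.244 0.04 ]
(342, 311) 0.04 [0.691 0.172 0.04 ]
(378, 297) 0.056 [0.639 0.214 0.056]
(462, 244) 0.01 [0.418 0.298 0.01 ]
(492, 294) 0.01 [0.49  0.387 0.01 ]
(405, 319) 0.01 [0.628 0.271 0.01 ]
(390, 265) 0.01 [0.547 0.196 0.01 ]
```

View pics/c.png

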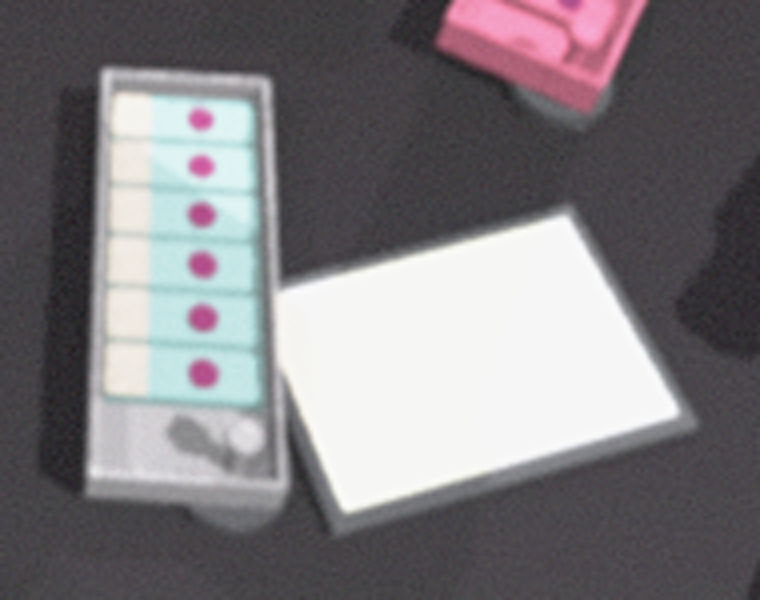

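Run:
```python
from h import *
g=lambda u,v,z:ray("scene",(u,v),z)[:2]
a,b,c,d=[g(*q,.04) for q in[(345.5,207),(387.5,208.7),(391,311),(342,310.5)]]
dist=lambda p,q:np.linalg.norm(p-q).round(3)
print("tray",dist(a,d),dist(b,c),dist(a,b),dist(c,d))
hd=lambda p,q:np.degrees(np.arctan2(*(q-p)[::-1]))%360
print(hd(d,a),hd(c,b))
p,q,r=[g(*s,.01) for s in[(462.5,241),(493.8,295),(403.7,322.5)]]
print("panel",dist(q,r),dist(p,q),hd(r,q),hd(p,q)+90)
h=np.radians(hd(c,b)/2+hd(d,a)/2);ex=np.array([np.cos(h),np.sin(h)]);ey=np.array([-ex[1],ex[0]])
ctr=(a+b+c+d)/4;pin=ctr-.0935*ex-.024*ey
print("pin",pin,g(381.7,298,.056))
print("vial tray corners",[g(*s,.04).round(3) for s in[(197,172),(212,195),(285,148)]])
```

```text
tray 0.227 0.224 0.09 0.088
210.64372235590463 210.01488496657223
panel 0.187 0.124 140.7982392979911 140.0983075786514
pin [0.63731004 0.21888048] [0.63657443 0.22012738]
vial tray corners [array([ 0.605, -0.279]), array([ 0.634, -0.203]), array([ 0.43 , -0.159])]
```

```bash
python3 -m jog '[[[-1,0.005,0.003,0.04,-0.11],[-1,0.01,0.006,0.08,-0.22],[-1,0.02,0.009,0.11,-0.33],[-1,0.03,0.013,0.13,-0.43],[-1,0.03,0.013,0.14,-0.53]]]' 5; python3 -m jog '[[[-1,0,0,0.02,0],[-1,0,0,0.04,0],[-1,0,0,0.06,0],[-1,0,0,0.066,0],[-1,0,0,0.066,0]]]'
python3 - <<'E'
from h import *
cv2.imwrite("pics/s1.png",robot.read_camera("scene")[:,:,::-1])
E
```

```text
time: 0.52
tool_pos: [0.5364, 0.0315, 0.0912]
tool_rot: [-3.137, -0.004, 2.107]
contact_force: [-0.2, 1.1, -0.3]
opening: 0.0629
grip_force: 0.0
time: 0.93
tool_pos: [0.5367, 0.0301, 0.027]
tool_rot: [-3.138, -0.002, 2.101]
contact_force: [-0.2, -0.6, 0.7]
opening: 0.0299
grip_force: 0.0
```

View pics/s1.png

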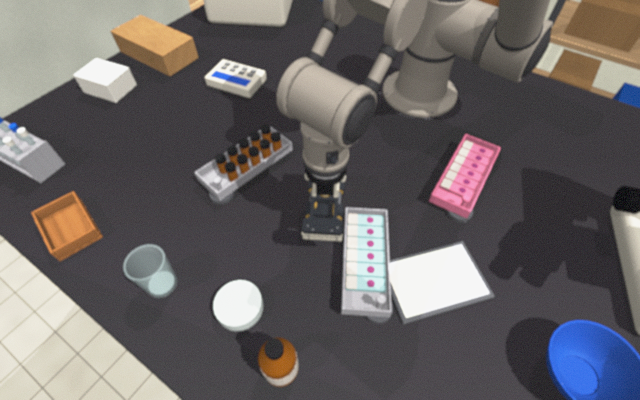

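The gripper is lowered beside the long y = 68 side, near (325,225), and both trays are undisturbed. Next I compute the arc rows.

```bash
cat > arc.py <<'E'
import sys
from h import *
from scipy.spatial.transform import Rotation as R
s=robot.observe();Rm=R.from_euler('xyz',s['tool_rot']).as_matrix();p=s['tool_pos']
C=np.array([.637,.2195])
tx0=np.degrees(np.arctan2(Rm[1,0],Rm[0,0]))
for a in sys.argv[1:]:   # tray heading:y offset mm
    hh,y=map(float,a.split(':'));h=np.radians(hh)
    ex=np.array([np.cos(h),np.sin(h)]);ey=np.array([-ex[1],ex[0]])
    t=np.r_[C+.17*ex+y/1000*ey,.028]; d=Rm.T@(t-p)
    turn=-np.radians((hh-90)-tx0)
    print(hh,d.round(3),round(turn,2))
E
python3 arc.py 210:100 210:90 208:80 204:78 200:78; python3 -m jog '[[[-1,0,0,0,0]]]'
```

```text
210.0 [0.014 0.011 0.   ] 0.01
210.0 [0.024 0.011 0.   ] 0.01
208.0 [0.04  0.008 0.   ] 0.04
204.0 [0.055 0.004 0.   ] 0.11
200.0 [0.067 0.    0.   ] 0.18
time: 1.07
tool_pos: [0.5387, 0.0299, 0.0296]
tool_rot: [3.14, 0.001, 2.101]
contact_force: [0.2, 0.1, 0.4]
opening: 0.019
grip_force: 0.0
```

```bash
python3 -m jog '[[[-1,0.014,0.011,0,0.01],[-1,0.024,0.011,0,0.01],[-1,0.040,0.008,0,0.04],[-1,0.055,0.004,0,0.11],[-1,0.067,0,0,0.18]]]'; python3 arc.py 196:78 192:78 188:78 184:78 180:78
```

```text
time: 1.48
tool_pos: [0.5039, 0.0885, 0.0298]
tool_rot: [3.14, 0.001, 1.919]
contact_force: [1.8, -1.1, -0.0]
opening: 0.0006
grip_force: 0.7
196.0 [ 0.012 -0.005  0.002] 0.07
192.0 [ 0.024 -0.009  0.002] 0.14
188.0 [ 0.037 -0.013  0.002] 0.21
184.0 [ 0.049 -0.015  0.002] 0.28
180.0 [ 0.062 -0.017  0.002] 0.35
```

```bash
python3 -m jog '[[[-1,0.012,-0.005,0,0.07],[-1,0.024,-0.009,0,0.14],[-1,0.037,-0.013,0,0.21],[-1,0.049,-0.015,0,0.28],[-1,0.062,-0.017,0,0.35]]]'; python3 arc.py 176:78 172:78 168:78 164:78 160:78
```

```text
time: 1.9
tool_pos: [0.4669, 0.1406, 0.0299]
tool_rot: [3.139, 0.0, 1.568]
contact_force: [0.9, -1.0, 0.1]
opening: 0.0004
grip_force: 0.7
176.0 [ 0.013 -0.005  0.002] 0.07
172.0 [ 0.025 -0.009  0.002] 0.14
168.0 [ 0.038 -0.013  0.002] 0.21
164.0 [ 0.051 -0.015  0.002] 0.28
160.0 [ 0.064 -0.017  0.002] 0.35
```

```bash
python3 -m jog '[[[-1,0.012,-0.005,0,0.07],[-1,0.024,-0.009,0,0.14],[-1,0.037,-0.013,0,0.21],[-1,0.050,-0.015,0,0.28],[-1,0.063,-0.017,0,0.35]]]'; python3 arc.py 157:78 154:78 151:78 149:78 149:78
python3 - <<'E'
from h import *
cv2.imwrite("pics/s2.png",robot.read_camera("scene")[:,:,::-1])
E
```

```text
time: 2.32
tool_pos: [0.4497, 0.2038, 0.0298]
tool_rot: [3.14, -0.001, 1.218]
contact_force: [0.9, -0.7, 0.5]
opening: 0.0007
grip_force: 0.7
157.0 [ 0.01  -0.003  0.002] 0.05
154.0 [ 0.019 -0.007  0.002] 0.1
151.0 [ 0.028 -0.01   0.002] 0.15
149.0 [ 0.035 -0.011  0.002] 0.19
149.0 [ 0.035 -0.011  0.002] 0.19
```

View pics/s2.png

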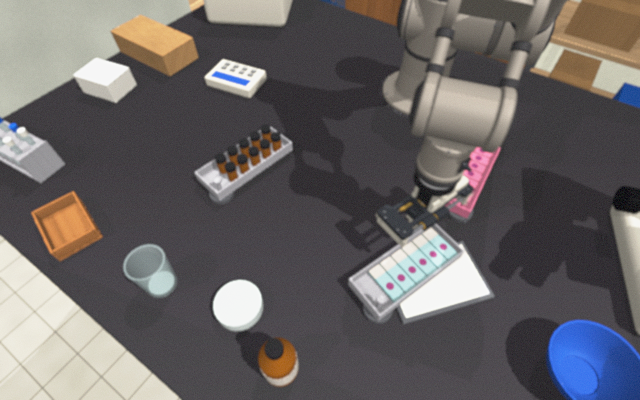

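The tray has swung to roughly 160 degrees (far rim corner near (462,240), pin-end corner near (385,313)). The gripper body passes above the pink tray's height.

```bash
python3 -m jog '[[[-1,0.01,-0.003,0,0.05],[-1,0.019,-0.007,0,0.10],[-1,0.028,-0.010,0,0.15],[-1,0.034,-0.011,0,0.19],[-1,0.034,-0.011,0,0.19]]]'; python3 arc.py 146:78 143:78 141:78 141:78
python3 - <<'E'
from h import *
im=robot.read_camera("scene")[:,:,::-1]
cv2.imwrite("pics/s3.png",cv2.resize(im[190:340,330:520],None,fx=4,fy=4,interpolation=cv2.INTER_CUBIC))
E
```

```text
time: 2.78
tool_pos: [0.4514, 0.2397, 0.0295]
tool_rot: [3.141, -0.001, 1.032]
contact_force: [0.7, -0.7, -0.0]
opening: -0.0002
grip_force: 0.0
146.0 [ 0.009 -0.004  0.002] 0.06
143.0 [ 0.019 -0.008  0.002] 0.11
141.0 [ 0.025 -0.01   0.002] 0.14
141.0 [ 0.025 -0.01   0.002] 0.14
```

View pics/s3.png

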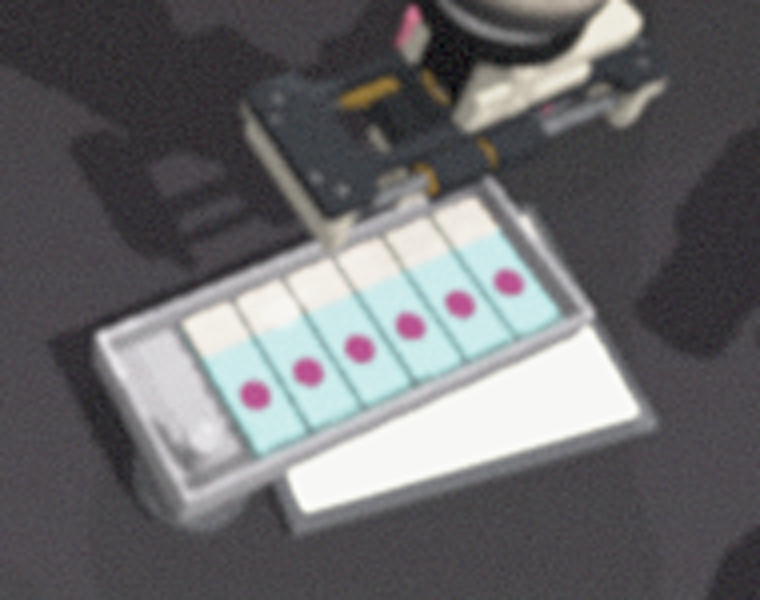

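Crop: the tray is about 10 degrees short. Its near rim edge runs from full-image (377.5,317.5) to (477.5,268), and its far edge from (355,275) to (453,235.5).

Run:
```python
from h import *
g=lambda u,v:ray("scene",(u,v),.04)[:2]
hd=lambda p,q:np.degrees(np.arctan2(*(q-p)[::-1]))%360
print(hd(g(377.5,317.5),g(477.5,268)),hd(g(355,275),g(453,235.5)))
```

```text
149.97510002035082 147.52580279151528
```

```bash
python3 -m jog '[[[-1,0.009,-0.004,0,0.06],[-1,0.019,-0.008,0,0.11],[-1,0.026,-0.010,0,0.14],[-1,0.026,-0.010,0,0.14]]]'; python3 -m jog '[[[-1,-0.015,0,0,0],[-1,-0.03,0,0,0],[-1,-0.04,0,-0.04,0],[-1,-0.04,0,-0.08,0],[-1,-0.04,0,-0.12,0]]]';  python3 -m jog '[[[-1,-0.03,0,-0.03,0],[-1,-0.06,0,-0.04,0],[-1,-0.09,0,-0.04,0],[-1,-0.09,0,-0.04,0]]]'
python3 - <<'E'
from h import *
im=robot.read_camera("scene")[:,:,::-1]
cv2.imwrite("pics/s4.png",cv2.resize(im[190:340,330:520],None,fx=4,fy=4,interpolation=cv2.INTER_CUBIC))
E
```

```text
time: 3.17
tool_pos: [0.4565, 0.2668, 0.0292]
tool_rot: [3.141, -0.001, 0.893]
contact_force: [0.4, -0.6, -0.1]
opening: 0.0004
grip_force: 0.0
time: 3.58
tool_pos: [0.4298, 0.2338, 0.1498]
tool_rot: [-3.141, 0.002, 0.893]
contact_force: [1.0, 0.2, -0.2]
opening: 0.0008
grip_force: 0.0
time: 3.92
tool_pos: [0.3708, 0.1622, 0.1894]
tool_rot: [3.141, 0.001, 0.893]
contact_force: [-0.2, 1.0, 0.0]
opening: 0.0008
grip_force: 0.0
```

View pics/s4.png

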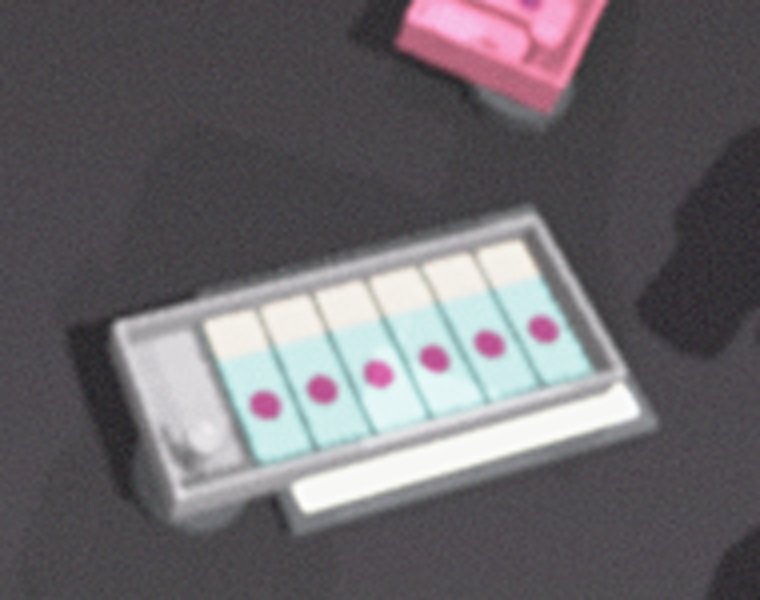

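The near rim edge now runs (185,500)–(622,370) in the crop, almost parallel to the panel edge (295,530)–(655,425), and the arm is clear.

Run:
```python
from h import *
g=lambda u,v,z:ray("scene",(330+u/4,190+v/4),z)[:2]
hd=lambda p,q:np.degrees(np.arctan2(*(q-p)[::-1]))%360
h=[hd(g(185,500,.04),g(622,370,.04)),hd(g(115,325,.04),g(533,210,.04))]
b=hd(g(295,530,.01),g(655,425,.01));print(h,b)
if abs(np.mean(h)-b)<4: print(robot.hand_in())
```

```text
[np.float64(140.79406245878914), np.float64(140.85077445726387)] 140.13378013983763
the job is handed in; nothing more can be done
None
```

The slide tray now lies over the light panel, measured within about 1 degree of parallel. The vial tray was left alone, the arm is clear, and the job was handed in about 4 s into the 35 s limit.

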